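Lock the valve box cover with the blade key

TASK

Take the blade key out of its stand, put its blade into the slot of the cam lock on the valve box and turn the slot clockwise until it seats at its stop and the bolt is fully home in the keeper. Work gently: do not force the lock, and let only the key touch the valve box. Then stand the key upright back in its stand and let go, leaving the other things where they lie.

Things in the scene. Friction and masses are not known exactly. Their poses are not given: they have to be found in the camera images.
- valve_box: Grey valve box, fixed, 150 mm (x) x 160 mm (y), cover top 60 mm high; origin under its centre, z up. The cam lock is in the middle of the cover, its round steel face 39 mm across. The cam takes about 0.1 N m to turn (a light touch does not turn it), stays where it is left and ends at a hard stop with the slot along the box's x axis; over about 0.4 N m at the stop is forcing it.
- cam_face (a point): Centre of the cam's face, on its vertical axis, 78 mm above the table; axes of the box, which do not turn with the cam. A slot crosses the face: 27 mm long, 5 mm wide, 7.5 mm deep, ends closed. At the start it lies along the box's y axis or up to 0.5 rad clockwise of it (seen from above); how far is not given and must be seen or felt.
- latch_bolt (a joint): Travel of the flat steel bolt that a pin under the cam pushes along the box's +y into the keeper, in m: 0 = drawn back, 0.012 = fully home with the cam at its stop. The cam first turns idle: the bolt begins to move only about 1 rad before the stop and goes about 12 mm in that last 1 rad. It stays where it is left.
- blade_key: Loose blade key, 0.12 kg, 102 mm long, standing in its stand. Origin at the middle of the blade's lower edge, z up towards the handle. Above the 14 mm long blade: a 9 mm shaft, a collar 28 mm across (underside 30 mm above the tip), a thin neck, then the black handle.
- key_handle (a point): Centre of the key's handle: a black block 32 mm (key x) x 22 mm (key y) x 52 mm high with flat sides, to be gripped across its 22 mm.
- key_tip (a point): Middle of the lower edge of the key's blade, 76 mm below the handle's centre; axes as the key. The blade is 24 mm wide along key x, 3 mm thick along key y and 14 mm long.
- stand_hole (a point): Middle of the mouth of the hole in the key stand (fixed black block 76 x 56 mm, 40 mm high). The hole is 30 mm along the stand's x and 12 mm along its y, 34 mm deep. The key stands in it with its collar resting on the top, blade along the stand's x, so its tip is 30 mm below this point.
- black_block: Bystander: loose black block 28 x 75 x 25 mm; origin at the middle of its underside.
- tape_measure: Bystander: loose tape measure 36 x 80 x 62 mm; origin at the middle of its underside.
Not all that is in view belongs to the job. What is shaped like the blade_key but purple is not meant.

How it is judged:
On the way, in this order (a step that is already met when the one before it is completed fails the run):
1. the key's blade is in the slot of the cam (z of key_tip in the frame of cam_face below -0.004 m and horizontal distance between key_tip and cam_face below 0.006 m and value of joint latch_bolt below 0.006 m), for 0.2 s.
2. the bolt is fully home while the blade is still in the slot (value of joint latch_bolt above 0.0113 m and z of key_tip in the frame of cam_face below -0.003 m and horizontal distance between key_tip and cam_face below 0.006 m), for 0.2 s.
At the end, for the whole second after the job is handed in: The bolt is home (at least 11.3 of its 12 mm), and the key is at rest back in the hole of its stand, upright within 7 degrees, its collar down on the stand within 4 mm (value of joint latch_bolt above 0.0113 m and horizontal distance between key_tip and stand_hole below 0.008 m and z of key_tip in the frame of stand_hole below -0.026 m and angle between key_tip's own z axis and vertical below 0.12 rad and linear speed of blade_key below 0.02 m/s); the robot touches nothing.
It fails at once if the key forces the lock or the box (contact force over 60 N) (contact force between blade_key and valve_box above 60 N).
It fails at once if the hand or arm touches the valve box (over 2 N) (contact force between any of the fingers, the arm and valve_box above 2 N).
It fails at once if a bystander is shifted by more than 3 cm (distance of any of black_block, tape_measure from where it was at the start of the episode above 0.03 m).
It also fails if it takes over 72 s, if anything falls off the work surface, if the arm or the gripper's body presses on something with over 40 N, if the wrist force passes 120 N, or if a joint passes its speed limit or range.

ROBOT

A 6-joint arm with a two-finger parallel gripper is mounted at the origin on a cart in front of the work surface, level with it; the furniture and walls round the work are solid. World frame = base frame: x ahead of the robot, y to its left, z up, the work surface at z = 0. Lengths are in m, angles in rad, forces in N, time in s.
With the tool pointing down it reaches from about 0.35 to 0.975 m from the base axis. Payload 4.9 kg.
Tool frame: the origin (TCP) lies between the finger pads; the fingertips stand 25 mm ahead of it and the grasp point (between the pads) lies 6 mm ahead of it; z points along the fingers, y is the line along which they close (so a half turn about z gives the same grasp; the last joint's range is limited). The gripper opens to 85 mm and grips with 20 to 120 N. Pads are 22 mm wide; open, the fingers measure 114 mm over their backs; the gripper's body (76 mm by 85 mm) begins 54 mm behind the grasp point. The pads swing forward as they close: fully open they stand 13 mm farther back than shut.
Start: joints at [-1.389, 0.053, 1.613, -0, 1.476, -0.119], TCP at [0.185, -0.597, 0.256] pointing down, gripper open.
Joint ranges: [-3.01, 3.01], [-1.01, 2.22], [0.06, 2.58], [-1.02, 4.17], [0.09, 2.62], [-3.14, 3.14]. Speed limits (rad/s): [2.57, 2.57, 3.14, 3.14, 3.14, 3.14].

INTERFACE

Orientations are given as a unit quaternion [w, x, y, z].
In Python, from plant import manip gives the robot as it stands.
- The arm moves only by the shell command python3 -m inch 'ROWS'. ROWS is JSON, a list of rows, each a list of 3 entries, a list of its own where there are three numbers: the shift along the tool's x, y, z in m, then the turn, a rotation vector about the tool's x, y, z in rad, then the opening, from 0 (shut) to 1 (fully open). A call has 1 to 8 rows; each row shifts and turns the commanded pose from where the row before left it, along the tool's axes as they then stand; what a row does not reach is not made up. A row lasts 1/10 s, in which the tool goes at most 50 mm and 8.59 degrees, less where a joint would pass 70% of its speed; a pose out of reach is approached as far as the arm can. A call with a gripper value outside its range is refused whole. The fingers move at their own pace and stop on an object; the grip force is fixed at half the most. Time passes only in rows, so rows that do not move let the fingers close. It gives the time, the measured TCP pose, the force, the opening and the grip force at its end, in the units of the state.
- manip.state(): the state, without advancing time (a new reading comes with each control period).
- manip.grab_frame(name): name is "scene" or "side" or "wrist"; returns (picture, depth): 384x512x3 uint8, red, green, blue; 384x512 float32, m along the optical axis (not along the pixel's ray), 0 where there is no reading.
- manip.camera_params(name): a dict with "camera_matrix" (3x3 intrinsics, pixels), "rvec" (rotation vector, rad) and "tvec" (3), from world to camera coordinates, as OpenCV has them. Camera axes: x right, y down, z forward; pixel columns grow to the right and rows downward; lengths in m; the calibration is good to about 2 mm. The wrist camera is an equidistant fisheye: a pixel r from the principal point sees the ray r / f radians off the axis. A picture is of the moment at which its call begins: read the wrist's pose just before it. camera_params takes no time and is no camera call; for the wrist camera it gives the pose at the moment of the call.
- manip.job_done(): hands the job in; it is judged then, once.
Trained networks look in the newest picture that a camera, given by its name, has taken for a name from the list of things; names that differ only in an ending like _2 or _b are one class to them, and where a whole thing is asked for, a point or a joint stands for the part that bears it (a point fixed in the world has none). Each returns a list of dicts, best first, with "score" (0 to 1); they miss things now and then, are a little off and sometimes report something else, mostly with a low value. They report only what shows in the picture. A call takes as long as a camera call. They do not tell look-alikes from the thing itself.
- manip.look_for(camera, label): "point" ([x, y, z] in m, in world coordinates, good to about 4 mm: the middle of the surface that is visible of it).
The state is a dict: "time": time; "joint_pos": joint angles; "joint_vel": joint speeds; "joint_efforts": joint torques, N m; "tool_pos": TCP position; "tool_rot": TCP orientation; "contact_force": force on the tool from outside, world axes, zero at the start; "ft_torque": the same for the moment, N m; "gripper_width": opening from 0.0 (shut) to 1.0 (fully open); "grasp_force": force on a finger pad.
Only numpy, scipy, OpenCV 4.12 (cv2) and the standard library are available. Lean on these libraries where they do the work, as an engineer would, in place of code of your own. Each camera call takes 0.05 s, during which the arm holds its last target. There are 200 camera calls.

## Working session

There is one attempt and no reset: what is moved stays moved. The work goes in short steps, Python scripts to look and compute and a shell command to move; the robot and the scene stay as the last step left them, time stands still between calls to the robot, and variables do not carry over. Pictures are saved under pics/ and viewed, at most 10 in all, crops included, and the job is handed in when it is done.

```bash
mkdir -p pics; ls; cat > h.py <<'E'
import numpy as np, cv2
from plant import manip
def T(name):
    p=manip.camera_params(name); R=cv2.Rodrigues(np.array(p["rvec"],float))[0]
    return np.array(p["camera_matrix"],float),R,np.array(p["tvec"],float).ravel()
def ray(name,u,v,c=None):
    K,R,t=c or T(name); x=(u-K[0,2])/K[0,0]; y=(v-K[1,2])/K[1,1]
    if name=="wrist":
        r=np.hypot(x,y); d=np.array([x/r*np.sin(r),y/r*np.sin(r),np.cos(r)]) if r>1e-9 else np.array([0,0,1.])
    else: d=np.array([x,y,1.])
    return -R.T@t, R.T@d
def onplane(name,u,v,z,c=None):
    o,d=ray(name,u,v,c); return o+d*(z-o[2])/d[2]
def proj(name,P,c=None):
    K,R,t=c or T(name); q=R@np.array(P,float)+t
    if name=="wrist":
        r=np.hypot(q[0],q[1]); th=np.arctan2(r,q[2]); x,y=(q[:2]/r*th)
    else: x,y=q[:2]/q[2]
    return np.array([K[0,0]*x+K[0,2],K[1,1]*y+K[1,2]])
def save(fn,img,s=1):
    cv2.imwrite("pics/"+fn,cv2.resize(img[:,:,::-1],None,fx=s,fy=s,interpolation=cv2.INTER_CUBIC))
E
python3 - <<'E'
from h import *
np.set_printoptions(precision=4,suppress=True)
ims=[]
for n in ["scene","side"]:
    im,d=manip.grab_frame(n); np.savez(f"/tmp/{n}.npz",im=im,d=d); ims.append(im)
    for l in ["valve_box","cam_face","blade_key","key_handle","stand_hole","black_block","tape_measure","latch_bolt"]:
        for r in manip.look_for(n,l)[:3]: print(n,l,round(r["score"],2),np.array(r["point"]),proj(n,r["point"]))
    print(n,"cam at",ray(n,256,192))
save("scene.png",ims[0],1.5);save("side.png",ims[1],1.5)
E
```

```text
pics
scene valve_box 0.62 [ 0.5175 -0.0825  0.0621] [272.2829 191.4349]
scene cam_face 0.67 [ 0.5169 -0.0849  0.0542] [272.9778 193.5584]
scene cam_face 0.46 [ 0.5619 -0.3217  0.0455] [316.1911 167.2217]
scene blade_key 0.74 [0.5511 0.2902 0.0759] [147.9996 231.8678]
scene blade_key 0.69 [0.5049 0.1049 0.0719] [222.0497 213.7206]
scene blade_key 0.54 [0.5952 0.1902 0.0836] [175.4132 206.9582]
scene key_handle 0.75 [0.5957 0.1899 0.0855] [175.3369 206.2328]
scene key_handle 0.63 [0.5047 0.1057 0.0698] [221.8838 214.5307]
scene key_handle 0.55 [0.5447 0.2953 0.0765] [147.1701 233.7351]
scene stand_hole 0.86 [0.5829 0.1961 0.0273] [178.1601 227.2754]
scene black_block 0.76 [0.404  0.0455 0.0203] [264.4002 238.7565]
scene cam at (array([-0.1663,  0.5443,  0.6134]), array([ 0.6619, -0.5469, -0.5126]))
side valve_box 0.88 [ 0.5478 -0.0633  0.0623] [254.0917 203.8804]
side cam_face 0.7 [0.6087 0.2084 0.039 ] [226.8462 266.4317]
side cam_face 0.63 [ 0.5464 -0.0636  0.0582] [254.5467 205.0135]
side blade_key 0.89 [0.6626 0.0492 0.0679] [211.8272 221.7374]
side blade_key 0.76 [0.5181 0.105  0.0728] [263.6679 232.6882]
side blade_key 0.64 [0.5999 0.1901 0.0899] [230.527  245.5885]
side key_handle 0.9 [0.5988 0.1898 0.0834] [231.0256 247.6605]
side key_handle 0.88 [0.662  0.0456 0.0703] [212.1495 220.3177]
side key_handle 0.7 [0.5094 0.1064 0.0705] [266.9182 233.7728]
side stand_hole 0.85 [0.6115 0.2104 0.0415] [225.6371 266.1175]
side stand_hole 0.43 [ 0.5467 -0.0631  0.0625] [254.4563 203.8641]
side black_block 0.76 [0.4174 0.0506 0.0239] [299.157  236.9929]
side tape_measure 0.62 [ 0.5463 -0.3201  0.0333] [256.2927 174.3679]
side latch_bolt 0.31 [ 0.5477 -0.059   0.0584] [254.0768 205.725 ]
side cam at (array([0.5247, 1.0688, 0.7264]), array([ 0.0138, -0.8761, -0.4823]))
```

View pics/scene.png

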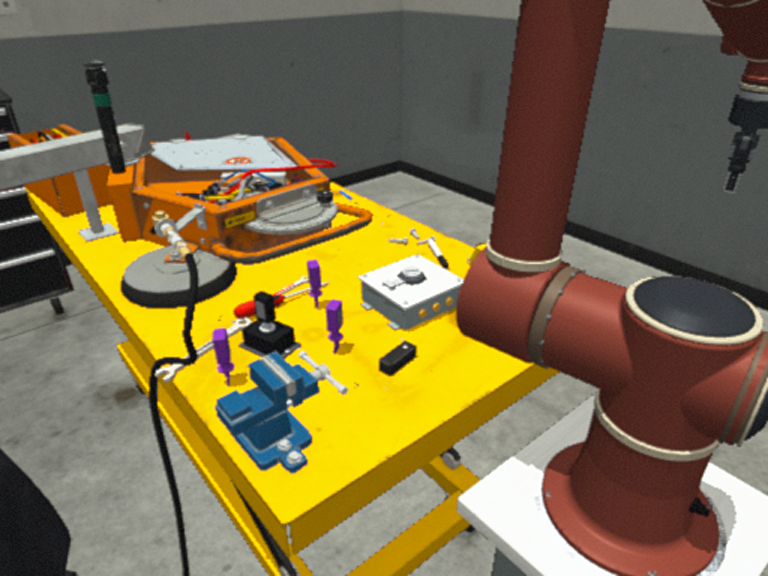

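View pics/side.png

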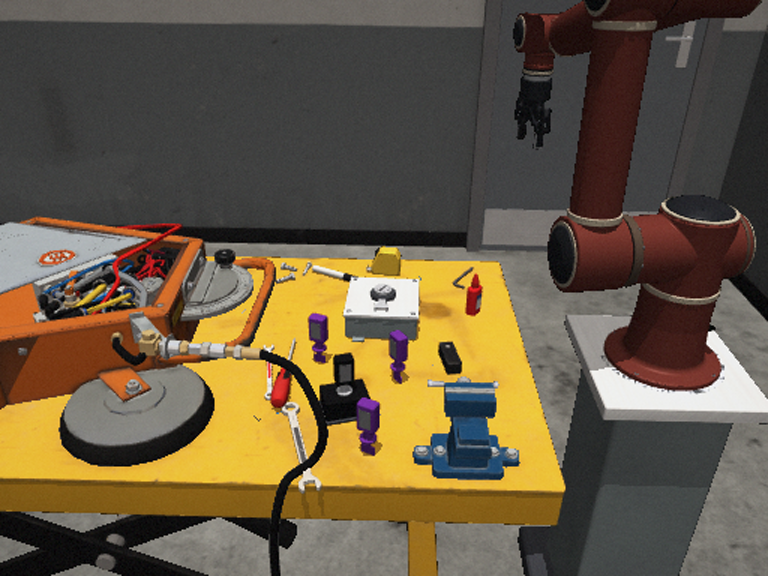

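The wanted key is the black-handled one in the black stand: scene (175,206), side (231,247), at about (0.60, 0.19). The look-alikes are purple: scene (148,232), (222,214) and (209,187). The box is at about (0.54, -0.07), scene (272,187). I'll go over the box first for a wrist view, then over the key.

```bash
cat >> h.py <<'E'
from scipy.spatial.transform import Rotation as Ro
def pose():
    s=manip.state(); q=s["tool_rot"]; return np.array(s["tool_pos"]),Ro.from_quat([q[1],q[2],q[3],q[0]])
def down(psi):  # tool z down, tool y (closing) at world yaw psi
    y=np.array([np.cos(psi),np.sin(psi),0]); z=np.array([0,0,-1.]); return Ro.from_matrix(np.c_[np.cross(y,z),y,z])
def todo(P,psi):
    p,R=pose(); t=down(psi); print("tool yaw(y axis)",np.arctan2(*R.as_matrix()[[1,0],1]),"z",R.as_matrix()[:,2])
    print("shift tool",R.inv().apply(np.array(P)-p),"turn",(R.inv()*t).as_rotvec())
E
python3 - <<'E'
from h import *
np.set_printoptions(precision=4,suppress=True)
s=manip.state();print(s["tool_pos"],s["contact_force"],s["gripper_width"])
p,R=pose();print(R.as_matrix())
psi=np.arctan2(*R.as_matrix()[[1,0],1])
todo([0.47,-0.09,0.30],psi)
E
```

```text
[ 0.1852 -0.5969  0.2563] [0.1044 0.4972 0.5142] 1.0007369650988582
[[ 0.9551  0.2963  0.    ]
 [ 0.2963 -0.9551 -0.    ]
 [ 0.      0.     -1.    ]]
tool yaw(y axis) -1.269970490551002 z [ 0. -0. -1.]
shift tool [ 0.4222 -0.3998 -0.0437] turn [ 0. -0.  0.]
```

```bash
python3 -m inch '[[[0.033,-0.031,-0.008],[0,0,0],1],[[0.033,-0.031,-0.008],[0,0,0],1],[[0.033,-0.031,-0.008],[0,0,0],1],[[0.033,-0.031,-0.008],[0,0,0],1],[[0.033,-0.031,-0.008],[0,0,0],1],[[0.033,-0.031,0],[0,0,0],1],[[0.033,-0.031,0],[0,0,0],1],[[0.033,-0.031,0],[0,0,0],1]]' && python3 -m inch '[[[0.033,-0.031,0],[0,0,0],1],[[0.033,-0.031,0],[0,0,0],1],[[0.033,-0.031,0],[0,0,0],1],[[0.033,-0.031,0],[0,0,0],1],[[0.026,-0.028,0],[0,0,0],1],[[0,0,0],[0,0,0],1]]'
python3 - <<'E'
from h import *
np.set_printoptions(precision=4,suppress=True)
p,R=pose();print(p);print(ray("wrist",256,192)); print(T("wrist")[0])
im,d=manip.grab_frame("wrist"); np.savez("/tmp/w1.npz",im=im,d=d,p=p,**{k:v for k,v in zip("KRt",T("wrist"))}); save("w1.png",im,1.5)
for l in ["valve_box","cam_face","key_handle","stand_hole","latch_bolt"]:
    for r in manip.look_for("wrist",l)[:3]: print(l,round(r["score"],2),np.array(r["point"]),proj("wrist",r["point"]))
todo([0.6,0.19,0.26],-1.27)
E
```

```text
time: 1.7
tool_pos: [0.3644, -0.2802, 0.2967]
tool_rot: [0.0, 0.989, 0.15, 0.0]
contact_force: [0.2, -0.9, -0.6]
gripper_width: 1.002
grasp_force: 0.0
time: 2.3
tool_pos: [0.4708, -0.0863, 0.2964]
tool_rot: [-0.001, 0.988, 0.153, 0.0]
contact_force: [-1.7, -0.6, 0.4]
gripper_width: 0.997
grasp_force: 0.0
[ 0.4708 -0.0863  0.2964]
(array([ 0.5493, -0.0625,  0.4132]), array([-0.2987, -0.0941, -0.9497]))
[[297.3186   0.     255.8197]
 [  0.     297.3186 194.3378]
 [  0.       0.       1.    ]]
valve_box 0.62 [ 0.5425 -0.1089  0.0596] [289.2959 112.936 ]
cam_face 0.68 [ 0.5425 -0.1104  0.0618] [290.0563 112.9941]
key_handle 0.73 [0.5174 0.0832 0.0983] [118.5839  90.7371]
key_handle 0.66 [0.6036 0.176  0.093 ] [75.8375 10.2687]
key_handle 0.56 [0.5582 0.2825 0.082 ] [16.3746 40.2704]
stand_hole 0.76 [0.5901 0.161  0.0385] [102.5505  29.1787]
latch_bolt 0.74 [ 0.5468 -0.0822  0.0617] [267.4797 101.765 ]
tool yaw(y axis) -1.2719145767254252 z [ 0.0001 -0.0002 -1.    ]
shift tool [ 0.2075 -0.23    0.0363] turn [ 0.0002 -0.     -0.0019]
```

View pics/w1.png

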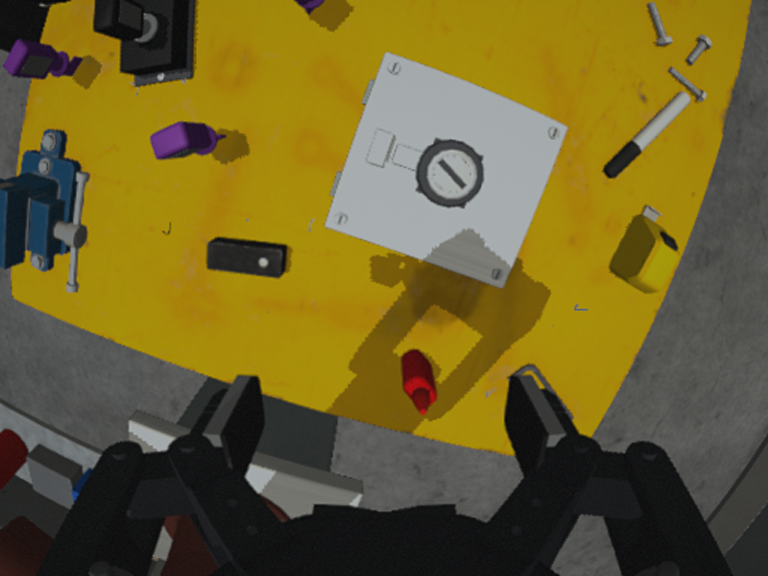

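The wrist view shows the cam face at (450,172) and its slot running down-right at about 45°. The cover corners are at (387,53), (567,128), (504,287) and (327,226), and the latch is left of the cam. The stand with the black key is top left, at (150,35). Next I'll move over the key.

```bash
python3 - <<'E'
from h import *
np.set_printoptions(precision=4,suppress=True)
w=np.load("/tmp/w1.npz"); c=(w["K"],w["R"],w["t"])
P=[onplane("wrist",u/1.5,v/1.5,.06,c) for u,v in [(387,53),(567,128),(504,287),(327,226)]]
P=np.array(P)[:,:2]; print(P,P.mean(0),[np.linalg.norm(P[i]-P[i-1]) for i in range(4)])
e=(P[0]-P[3]+P[1]-P[2]);f=P[0]-P[1]+P[3]-P[2];print("yaw",np.arctan2(e[1],e[0]),np.arctan2(f[1],f[0])-np.pi/2)
print("cam",onplane("wrist",450/1.5,172/1.5,.078,c))
a,b=[onplane("wrist",u/1.5,v/1.5,.078,c) for u,v in [(439,160),(465,187)]];d=a-b;print("slot",np.arctan2(d[1],d[0]))
print(manip.state()["joint_pos"])
todo([0.52,0.165,0.29],-1.27)
E
python3 -m inch '[[[0.021,-0.041,0],[0,0,0],1],[[0.021,-0.041,0],[0,0,0],1],[[0.021,-0.041,0],[0,0,0],1],[[0.021,-0.041,0],[0,0,0],1],[[0.021,-0.041,0],[0,0,0],1],[[0.018,-0.02,0.005],[0,0,0],1],[[0,0,0],[0,0,0],1],[[0,0,0],[0,0,0],1]]'
python3 - <<'E'
from h import *
np.set_printoptions(precision=4,suppress=True)
c=T("wrist");im,d=manip.grab_frame("wrist"); np.savez("/tmp/w2.npz",im=im,d=d,**{k:v for k,v in zip("KRt",c)}); save("w2.png",im,1.5)
for l in ["key_handle","stand_hole"]:
    for r in manip.look_for("wrist",l)[:3]: print(l,round(r["score"],2),np.array(r["point"]),proj("wrist",r["point"]))
E
```

```text
[[ 0.6204 -0.0444]
 [ 0.6142 -0.201 ]
 [ 0.4691 -0.1969]
 [ 0.4739 -0.0399]] [ 0.5444 -0.1205] [np.float64(0.14659221715933998), np.float64(0.15667764563641437), np.float64(0.14521139134596936), np.float64(0.15716666313335642)]
yaw -0.02932785486901214 -0.03525280602518599
cam [ 0.5453 -0.1174  0.078 ]
slot 1.096441557099805
[-0.3469 -0.3306  1.8928 -0.0002  1.5792  0.925 ]
tool yaw(y axis) -1.2719145767254252 z [ 0.0001 -0.0002 -1.    ]
shift tool [ 0.1237 -0.2296  0.0063] turn [ 0.0002 -0.     -0.0019]
time: 3.4
tool_pos: [0.5205, 0.1607, 0.291]
tool_rot: [0.0, 0.989, 0.15, -0.001]
contact_force: [-0.5, -0.5, -0.3]
gripper_width: 0.999
grasp_force: 0.0
key_handle 0.96 [0.5166 0.0967 0.0978] [308.3502 193.6011]
key_handle 0.83 [0.6083 0.1838 0.1113] [258.0027  88.2751]
key_handle 0.82 [0.5615 0.2848 0.1021] [153.2612 106.763 ]
stand_hole 0.68 [0.606  0.1829 0.042 ] [257.6913  91.9954]
stand_hole 0.62 [ 0.5479 -0.0782  0.0594] [423.6261 199.4163]
```

View pics/w2.png

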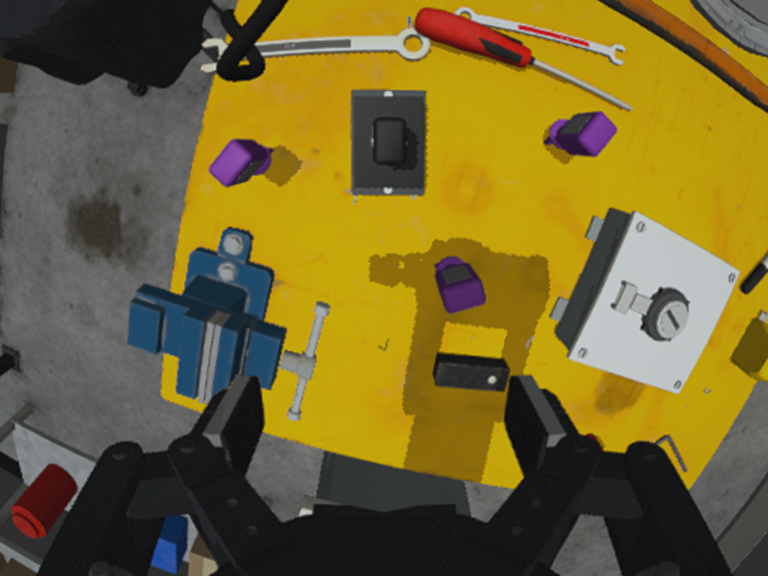

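The wrist now looks on the stand, with corners (352,91) to (426,193) and the black key inside it at (390,140). The purple keys at (240,160), (460,285) and (585,133) are the decoys. I'll make one mosaic of close crops to read pixels for triangulation.

```bash
python3 - <<'E'
from h import *
w1=np.load("/tmp/w1.npz")["im"];w2=np.load("/tmp/w2.npz")["im"];si=np.load("/tmp/side.npz")["im"];sc=np.load("/tmp/scene.npz")["im"]
def cr(im,x,y,s,w=400,h=300):
    o=cv2.resize(im[y:y+h//s,x:x+w//s],(w,h),interpolation=cv2.INTER_CUBIC); 
    for k in range(0,w,10*s): cv2.line(o,(k,0),(k,5),(255,0,0))
    for k in range(0,h,10*s): cv2.line(o,(0,k),(5,k),(255,0,0))
    return o
m=np.vstack([np.hstack([cr(w2,215,55,4),cr(si,205,225,6,400,300)]),np.hstack([cr(w1,270,90,6),cr(si,225,175,6)])])
save("mosaic.png",m)
for P in ([0.5453,-0.1174,.078],[.606,.184,.112],[.606,.184,.04]): print(proj("side",P),proj("scene",P))
w=np.load("/tmp/w2.npz"); c=(w["K"],w["R"],w["t"])
print("cam from w2",onplane("wrist",670/1.5,316/1.5,.078,c))
E
```

```text
[255.3905871  190.69215823] [274.86406497 179.43395204]
[228.06931902 236.76113343] [174.22396779 195.31188269]
[228.6610787  260.10646902] [177.33620077 217.92339642]
cam from w2 [ 0.54767003 -0.11079536  0.078     ]
```

View pics/mosaic.png

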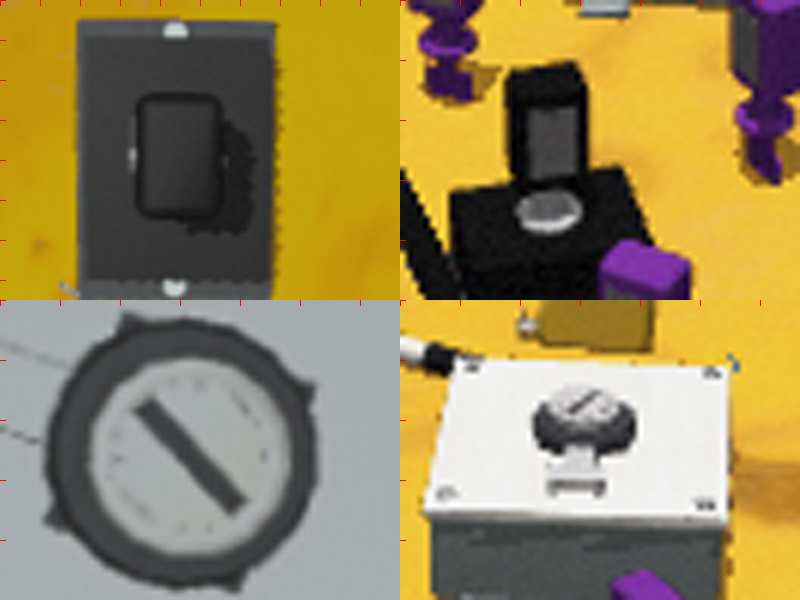

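```bash
python3 - <<'E'
from h import *
np.set_printoptions(precision=4,suppress=True)
L=lambda n:(lambda w:(w["K"],w["R"],w["t"]))(np.load(n))
c1,c2=L("/tmp/w1.npz"),L("/tmp/w2.npz")
def tri(rs):
    A=np.zeros((3,3));b=np.zeros(3)
    for o,d in rs:
        d=d/np.linalg.norm(d);M=np.eye(3)-np.outer(d,d);A+=M;b+=M@o
    return np.linalg.solve(A,b)
print("cam w1,side",tri([ray("wrist",301.7,116.2,c1),ray("side",255.5,192.0)]))
print("cam w2,w1",tri([ray("wrist",301.7,116.2,c1),ray("wrist",446.7,210.3,c2)]))
print("cam w1@78",onplane("wrist",301.7,116.2,.078,c1),"side@78",onplane("side",255.5,192,.078))
a,b=onplane("wrist",294.2,107.5,.078,c1),onplane("wrist",309.5,124.5,.078,c1)
print("slot",np.linalg.norm(a-b),np.arctan2(*(a-b)[[1,0]]),(a+b)/2)
print("handle top tri",tri([ray("wrist",259.75,93.75,c2),ray("side",229.3,238.3)]), "@112",onplane("wrist",259.75,93.75,.112,c2),onplane("side",229.3,238.3,.112))
e=[onplane("wrist",*q,.112,c2) for q in [(259.75,55+95/4),(259.75,55+216/4),(215+137/4,93.75),(215+222/4,93.75)]]
print("handle len",np.linalg.norm(e[0]-e[1]),np.linalg.norm(e[2]-e[3]),"yaw",np.arctan2(*(e[0]-e[1])[[1,0]]))
h=[onplane("wrist",*q,.04,c2) for q in [(215+176/4,55+22/4),(215+176/4,55+298/4),(215+78/4,55+160/4),(215+274/4,55+160/4)]]
print("stand",[np.linalg.norm(h[0]-h[1]),np.linalg.norm(h[2]-h[3])],"yaw",np.arctan2(*(h[0]-h[1])[[1,0]]),(h[0]+h[1])/2,(h[2]+h[3])/2)
e=[onplane("wrist",u/1.5,v/1.5,.06,c1) for u,v in [(387,53),(567,128),(504,287),(327,226)]];print(np.mean(e,0))
E
```

```text
cam w1,side [ 0.5446 -0.1208  0.0715]
cam w2,w1 [ 0.5451 -0.1222  0.0648]
cam w1@78 [ 0.5443 -0.1198  0.078 ] side@78 [ 0.5448 -0.109   0.078 ]
slot 0.026064472279548386 1.0630639552239314 [ 0.5445 -0.1199  0.078 ]
handle top tri [0.6034 0.1812 0.1055] @112 [0.6033 0.1813 0.112 ] [0.6025 0.1905 0.112 ]
handle len 0.030100198820150668 0.020735985819279715 yaw 0.3008402517826372
stand [np.float64(0.08568928402569354), np.float64(0.05958863542229554)] yaw 0.3006101680651745 [0.6026 0.181  0.04  ] [0.6028 0.181  0.04  ]
[ 0.5444 -0.1205  0.06  ]
```

```bash
python3 -c "
from h import *
todo([0.603,0.1815,0.096],-1.27)"
```

```text
tool yaw(y axis) -1.272183963502515 z [ 2.90645718e-04 -1.94876860e-04 -9.99999939e-01]
shift tool [0.08504978 0.0036824  0.19556199] turn [ 0.000272   -0.00022015 -0.00218393]
```

```bash
python3 -m inch '[[[0.029,0.001,0],[0,0,-0.002],0.6],[[0.029,0.001,0],[0,0,0],0.6],[[0.027,0.0017,0.02],[0,0,0],0.6],[[0,0,0.045],[0,0,0],0.6],[[0,0,0.03],[0,0,0],0.6],[[0,0,0],[0,0,0],0.6]]'
python3 - <<'E'
from h import *
np.set_printoptions(precision=4,suppress=True)
todo([0.603,0.1815,0.096],-1.27)
im,d=manip.grab_frame("wrist"); save("w3.png",im[:, :],1.0)
E
```

```text
time: 4.15
tool_pos: [0.5997, 0.1813, 0.1902]
tool_rot: [0.0, 0.989, 0.15, -0.005]
contact_force: [-0.6, -0.7, -0.3]
gripper_width: 0.599
grasp_force: 0.0
tool yaw(y axis) -1.2700087253712267 z [-0.0106 -0.002  -0.9999]
shift tool [0.0042 0.0009 0.0942] turn [-0.0012  0.0107 -0.    ]
```

View pics/w3.png

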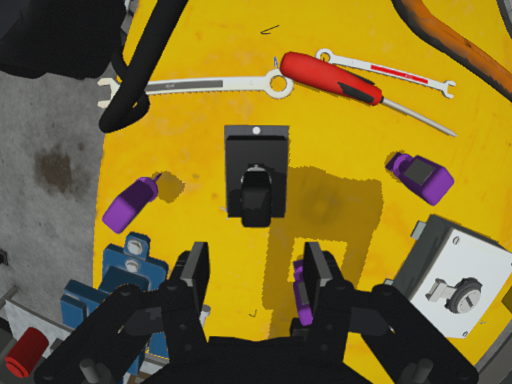

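The handle, at (257,205), sits midway between the pads at 207 and 305. I'll descend and grip.

```bash
python3 -m inch '[[[0.001,0,0.03],[0,0,0],0.6],[[0,0,0.03],[0,0,0],0.6],[[0,0,0.02],[0,0,0],0.6],[[0,0,0.012],[0,0,0],0.6],[[0,0,0],[0,0,0],0.6],[[0,0,0],[0,0,0],0.6]]'
python3 -c "
from h import *
todo([0.603,0.1815,0.096],-1.27)"
```

```text
time: 4.8
tool_pos: [0.6051, 0.1835, 0.1067]
tool_rot: [-0.0, 0.989, 0.151, 0.002]
contact_force: [0.1, 0.8, 0.1]
gripper_width: 0.602
grasp_force: 0.0
tool yaw(y axis) -1.268357381766698 z [ 3.35110148e-03  5.87955121e-04 -9.99994212e-01]
shift tool [-0.00265367  0.0013176   0.01067065] turn [ 0.00043408 -0.00337449  0.00164335]
```

```bash
python3 -m inch '[[[-0.002,0.001,0.009],[0,0,0],0.6],[[0,0,0],[0,0,0],0.6],[[0,0,0],[0,0,0],0.6],[[0,0,0],[0,0,0],0]]'; python3 -c "
from h import *
todo([0.603,0.1815,0.096],-1.27)";python3 -m inch '[[[0,0,0],[0,0,0],0],[[0,0,0],[0,0,0],0],[[0,0,0],[0,0,0],0],[[0,0,0],[0,0,0],0],[[0,0,0],[0,0,0],0],[[0,0,0],[0,0,0],0]]'
python3 -c "
from h import *
todo([0.603,0.1815,0.096],-1.27)"
```

```text
time: 5.2
tool_pos: [0.6023, 0.182, 0.0957]
tool_rot: [0.0, 0.989, 0.151, 0.0]
contact_force: [-1.1, -0.4, -0.3]
gripper_width: 0.445
grasp_force: 0.0
tool yaw(y axis) -1.2679645995104578 z [ 5.07249323e-04  7.52194762e-05 -9.99999869e-01]
shift tool [ 0.00050801  0.00071627 -0.00033151] turn [ 7.89617977e-05 -5.06680366e-04  2.03542058e-03]
time: 5.8
tool_pos: [0.6024, 0.1821, 0.0957]
tool_rot: [-0.0, 0.989, 0.151, 0.0]
contact_force: [-0.0, 0.7, 3.1]
gripper_width: 0.247
grasp_force: 58.9
tool yaw(y axis) -1.2680223343335995 z [ 7.58462269e-04  1.64853413e-04 -9.99999699e-01]
shift tool [ 0.00037832  0.00071674 -0.00026685] turn [ 6.80308384e-05 -7.73184185e-04  1.97769216e-03]
```

Gripped at 21 mm with 59 N. Lifting straight up.

```bash
python3 -m inch '[[[0,0,-0.01],[0,0,0],0],[[0,0,-0.02],[0,0,0],0],[[0,0,-0.02],[0,0,0],0],[[0,0,-0.03],[0,0,0],0],[[0,0,-0.03],[0,0,0],0],[[0,0,-0.02],[0,0,0],0],[[0,0,0],[0,0,0],0],[[0,0,0],[0,0,0],0]]'; python3 -c "
from h import *
todo([0.5443,-0.12,0.225],1.063-np.pi/2)"
```

```text
time: 6.6
tool_pos: [0.6018, 0.1819, 0.2248]
tool_rot: [0.0, 0.989, 0.151, -0.0]
contact_force: [-0.3, 0.1, -1.6]
gripper_width: 0.25
grasp_force: 58.7
tool yaw(y axis) -1.2679825082319451 z [-4.79539773e-04 -7.85202068e-05 -9.99999882e-01]
shift tool [-1.44931222e-01  2.71036464e-01 -1.12136313e-04] turn [-2.47621965e-04  4.31873175e-04 -7.60186150e-01]
```

```bash
python3 -m inch '[[[-0.01,0.02,0],[0,0,0],0],[[-0.023,0.042,0],[0,0,0],0],[[-0.024,0.045,0],[0,0,0],0],[[-0.024,0.045,0],[0,0,0],0],[[-0.024,0.045,0],[0,0,0],0],[[-0.02,0.037,0],[0,0,0],0],[[-0.013,0.025,0],[0,0,0],0],[[-0.007,0.012,0],[0,0,0],0]]'; python3 -m inch '[[[0,0,0],[0,0,-0.08],0],[[0,0,0],[0,0,-0.13],0],[[0,0,0],[0,0,-0.14],0],[[0,0,0],[0,0,-0.14],0],[[0,0,0],[0,0,-0.14],0],[[0,0,0],[0,0,-0.13],0],[[0,0,0],[0,0,0],0],[[0,0,0],[0,0,0],0]]'; python3 - <<'E'
from h import *
todo([0.5443,-0.12,0.175],1.063-np.pi/2)
print(manip.state()["joint_pos"])
c=T("wrist");im,d=manip.grab_frame("wrist");np.savez("/tmp/w4.npz",im=im,d=d,**{k:v for k,v in zip("KRt",c)}); save("w4.png",im[150:384,120:400],2.5)
E
```

```text
time: 7.4
tool_pos: [0.5434, -0.1188, 0.2227]
tool_rot: [-0.001, 0.989, 0.149, -0.002]
contact_force: [-0.1, -0.3, -1.6]
gripper_width: 0.253
grasp_force: 59.0
time: 8.2
tool_pos: [0.5447, -0.1162, 0.2241]
tool_rot: [-0.001, 0.863, 0.506, -0.001]
contact_force: [0.2, 0.4, -1.4]
gripper_width: 0.247
grasp_force: 59.0
tool yaw(y axis) -0.5099045521808652 z [-1.86486717e-03  9.50604358e-04 -9.99997809e-01]
shift tool [-0.00351052  0.00158805  0.04907458] turn [-2.09170937e-03  7.83464826e-05 -2.10814037e-03]
[-3.43923295e-01 -8.61725588e-02  1.80437657e+00  2.68969632e-04
  1.42546483e+00  1.65941944e-01]
```

View pics/w4.png

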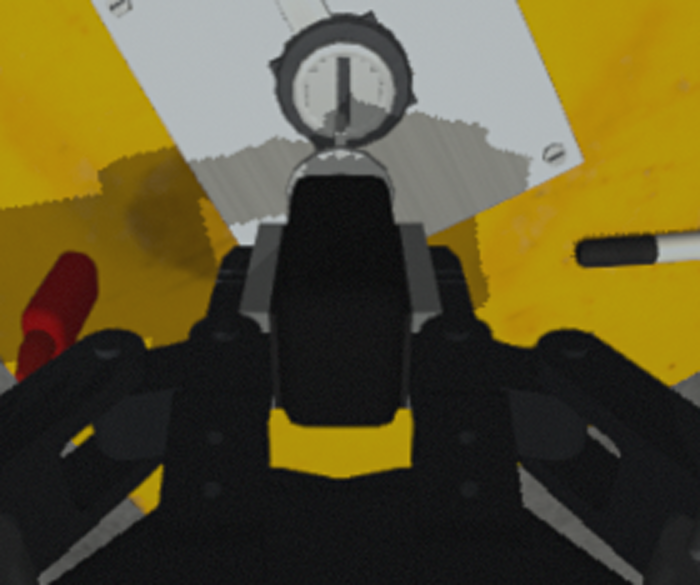

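The slot runs straight up the picture at x≈343, y 58–140, on the cam centred at (343,82). The collar and blade tip, at (341,148), sit below on the same line. I'll calculate the offsets.

```bash
python3 - <<'E'
from h import *
np.set_printoptions(precision=4,suppress=True)
p,R=pose(); c=T("wrist")
w=np.load("/tmp/w4.npz")["im"]
for x in (0.0126,0.0006,-.0114): 
    q=p+R.apply([x,0,.0857]); print("tip",x,(proj("wrist",q,c)-[120,150])*2.5)
for y in (-.014,.014): print("collar",(proj("wrist",p+R.apply([0.0006,y,.0557]),c)-[120,150])*2.5)
print("handle top front", [(proj("wrist",p+R.apply([0.0166,y,z]),c)-[120,150])*2.5 for y in(-.011,.011) for z in (-.0163,.0357)])
for u,v in [(343,82),(343,57),(342,105),(295,85),(392,85)]:
    P=onplane("wrist",120+u/2.5,150+v/2.5,.078,c); print((u,v),P,"tool",R.inv().apply(P-p))
# edges for the slot and collar, rows of grey
g=cv2.cvtColor(w,cv2.COLOR_RGB2GRAY)
for r in range(171,195,3): print(r,g[r,244:272])
E
```

```text
tip 0.0126 [339.0611 111.9435]
tip 0.0006 [339.0997 150.6854]
tip -0.0114 [339.1376 187.8761]
collar [284.3794 194.1115]
collar [393.6772 194.05  ]
handle top front [array([269.7373, 294.4306]), array([289.5645, 167.3851]), array([407.4747, 294.3829]), array([388.2169, 167.3274])]
(343, 82) [ 0.5476 -0.1138  0.078 ] tool [0.0036 0.0014 0.1464]
(343, 57) [ 0.5522 -0.1055  0.078 ] tool [0.0131 0.0014 0.1464]
(342, 105) [ 0.5429 -0.1214  0.078 ] tool [-0.0054  0.001   0.1464]
(295, 85) [ 0.5315 -0.1061  0.078 ] tool [ 0.0024 -0.0164  0.1464]
(392, 85) [ 0.5628 -0.1237  0.078 ] tool [0.0024 0.0195 0.1463]
171 [104 148 177 185 184 182 182 181 175 169 165 160 158 158 159 161 165 167
 170 176 180 183 184 185 181 156 116  79]
174 [184 182 175 165 151 145 164 174 175 174 142  92  69  67  66  87 153 176
 175 174 164 163 167 168 169 174 180 176]
177 [158 151 152 167 173 173 173 174 174 173 144  96  72  71  68  77 150 173
 173 173 173 173 173 171 142 147 159 163]
180 [172 173 172 172 172 173 173 172 173 172 138  90  70  68  68  78 150 173
 175 172 172 172 171 172 171 173 171 167]
183 [172 173 172 172 172 172 171 171 172 171 137  88  69  68  67  77 149 172
 173 172 171 170 170 171 171 171 171 159]
186 [170 170 170 171 170 170 170 171 172 171 138  91  69  68  66  67 139 168
 171 170 171 170 170 170 170 170 169 152]
189 [171 170 170 170 170 170 170 170 171 170 135  83  64  68  55  52  94 116
 148 168 165 167 170 169 170 170 168 157]
192 [169 170 170 170 169 170 169 169 171 170 134  77  47  44  45  51  95 109
 109 108 108 107 111 108 111 112 116 147]
```

```bash
python3 -m inch '[[[0,0.0015,0.02],[0,0,0],0],[[0,0,0.02],[0,0,0],0],[[0,0,0.01],[0,0,0],0],[[0,0,0],[0,0,0],0],[[0,0,0],[0,0,0],0]]'; python3 - <<'E'
from h import *
np.set_printoptions(precision=4,suppress=True)
p,R=pose();c=T("wrist");im,d=manip.grab_frame("wrist");np.savez("/tmp/w5.npz",im=im,d=d,**{k:v for k,v in zip("KRt",c)}); save("w5.png",im[170:270,190:320],6)
print(p)
f=lambda q:(proj("wrist",p+R.apply(q),c)-[190,170])*6+3
for x in (0.0126,0.0006): print("tip",x,f([x,0,.0857]))
for z in (.0507,.0557): print("collar top",z,f([0.0146,0,z]),f([.0006,-.014,z]),f([.0006,.014,z]))
print("handle bottom front",f([.0166,-.011,.0357]),f([.0166,.011,.0357]))
E
```

```text
time: 8.75
tool_pos: [0.5466, -0.1177, 0.1757]
tool_rot: [0.0, 0.862, 0.507, 0.0]
contact_force: [-0.1, -0.1, -1.2]
gripper_width: 0.248
grasp_force: 59.0
[ 0.5466 -0.1177  0.1757]
tip 0.0126 [396.9253 151.881 ]
tip 0.0006 [397.0095 244.8568]
collar top 0.0507 [396.6923 245.0414] [262.4406 369.4567] [531.2137 369.3204]
collar top 0.0557 [396.7282 227.1038] [265.7022 349.1001] [528.0132 348.9644]
handle bottom front [278.1803 284.9921] [514.9429 284.8649]
```

View pics/w5.png

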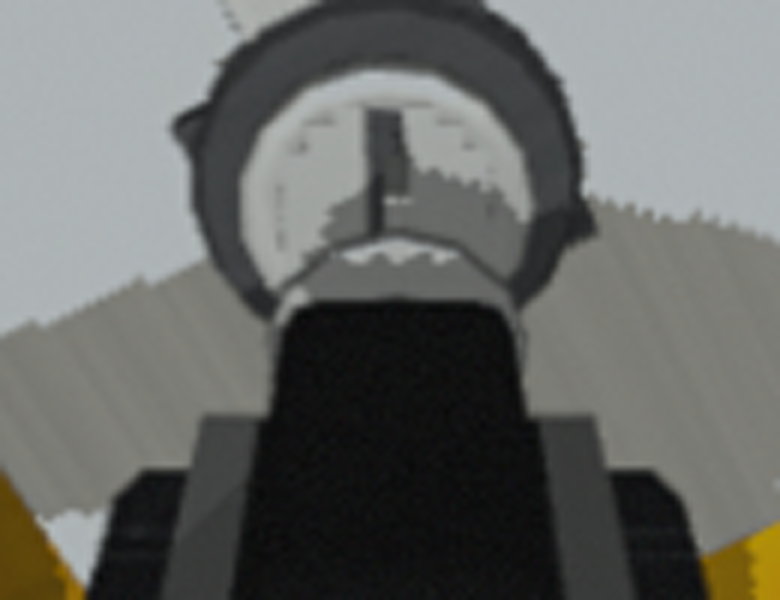

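The slot's centreline is at x≈385 with its far end at y≈108. The blade end face is at x≈397, y≈145–198. Collar and tip match the predictions within about 1 px, so calibration is good here and the blade needs a small lateral shift.

```bash
python3 - <<'E'
from h import *
np.set_printoptions(precision=4,suppress=True)
w=np.load("/tmp/w5.npz");c=(w["K"],w["R"],w["t"]);p,R=pose()
for n,u,v in [("slot end",385,107),("slot y lower",377,215),("disc top",385,68),("disc l",240,190),("disc r",531,190),("ring l",193,170),("ring r",582,170)]:
    P=onplane("wrist",190+(u-3)/6,170+(v-3)/6,.078,c); print(n,R.inv().apply(P-p))
g=cv2.cvtColor(w["im"],cv2.COLOR_RGB2GRAY)
for r in range(180,210,2): print(r,g[r,246:266])
print("col 254",g[178:195,253])
todo([.5443,-.1198,.16],1.063-np.pi/2)
E
```

```text
slot end [ 0.0144 -0.002   0.0984]
slot y lower [-0.0001 -0.0031  0.0984]
disc top [ 0.0195 -0.002   0.0984]
disc l [ 0.0033 -0.0207  0.0984]
disc r [0.0033 0.0166 0.0984]
ring l [ 0.006  -0.0266  0.0983]
ring r [0.006  0.0231 0.0984]
180 [59 56 64 70 72 75 69 72 75 74 72 70 70 68 68 67 67 67 65 67]
182 [ 95 112 135 147 168 177 177 177 167 163 161 152 146 136 131 128 113  91
  73  62]
184 [178 179 179 179 179 178 179 178 178 178 179 179 178 180 178 180 180 177
 157 127]
186 [177 174 169 164 159 159 158 155 155 156 158 159 159 161 162 167 174 176
 178 179]
188 [165 166 164 164 135  96  87  88  97 101 114 151 164 164 164 163 163 160
 160 166]
190 [160 165 166 164 132  84  66  66  68  64  74 139 165 165 164 164 156 141
 141 144]
192 [165 165 166 164 134  89  66  66  67  55  57 120 157 165 164 165 164 164
 164 164]
194 [165 164 166 164 131  85  68  68  68  65  54  88 147 164 164 164 164 163
 163 163]
196 [164 163 164 164 145  94  64  64  67  70  67  67 102 150 163 165 163 164
 163 164]
198 [163 163 164 164 148 101  66  61  68  72  70  69  95 112 140 127 113 141
 160 157]
200 [163 163 165 164 143  89  46  46  63  70  68  70  94 105 106 105 104 104
 107 105]
202 [163 158 153 128 100  66  43  49  86  96  86  92 102 105 105 105 105 104
 104 104]
204 [109 105 104 105  95  66  43  49  95 109 107 106 106 104 104 105 106 106
 105 105]
206 [105 105 105 105  96  67  44  50  91 105 106 103 104 104 105 105 106 105
 104 105]
208 [106 105 103 101  93  64  46  55  75  77  75  74  83  87  94  99 101 103
 103 104]
col 254 [ 65  62  72 112 177 180 178 171 155 142  88  68  66  65  66  68  68]
tool yaw(y axis) -0.5083147874137496 z [ 0.0015 -0.0005 -1.    ]
shift tool [-0.003  -0.0014  0.0164] turn [ 0.0016 -0.0003 -0.0005]
```

```bash
python3 -m inch '[[[0,-0.002,0.004],[0,0,0],0],[[0,0,0.004],[0,0,0],0],[[0,0,0],[0,0,0],0],[[0,0,0],[0,0,0],0]]'; python3 - <<'E'
from h import *
np.set_printoptions(precision=4,suppress=True)
todo([.5452,-.1160,.157],1.063-np.pi/2)
w=T("wrist");p,R=pose();im,_=manip.grab_frame("wrist");g=cv2.cvtColor(im,cv2.COLOR_RGB2GRAY)
for r in range(186,210,2): print(r,g[r,246:266])
print(proj("wrist",p+R.apply([.0126,0,.0857]),w), proj("wrist",p+R.apply([.0126,.0015,.0857]),w),proj("wrist",p+R.apply([.0126,.0015,.0717]),w))
E
```

```text
time: 9.2
tool_pos: [0.5446, -0.1167, 0.1672]
tool_rot: [-0.0, 0.862, 0.507, -0.0]
contact_force: [-0.3, -0.7, -1.6]
gripper_width: 0.252
grasp_force: 59.0
tool yaw(y axis) -0.5079968880078192 z [-0.0002  0.     -1.    ]
shift tool [0.0009 0.0002 0.0102] turn [-0.0002  0.     -0.0002]
186 [ 95 110 135 147 167 176 176 178 179 179 178 178 178 177 178 176 176 177
 176 166]
188 [177 178 180 178 177 177 176 175 174 174 172 172 173 175 174 175 176 176
 176 178]
190 [174 173 169 163 159 154 153 151 146 144 145 145 145 148 149 150 151 153
 158 166]
192 [147 146 157 163 163 164 163 130  85  66  69  72  70  72 118 154 162 162
 162 151]
194 [160 162 162 164 163 164 163 131  84  55  48  58  64  70 120 154 164 163
 162 161]
196 [163 163 163 162 163 164 162 131  86  70  67  66  62  71 123 155 163 162
 163 162]
198 [161 163 162 162 162 163 162 128  86  71  70  67  52  54 117 155 163 163
 156 159]
200 [163 162 163 157 151 127 111  90  72  68  69  67  52  51 111 143 127 109
 107 138]
202 [154 126 110 105 104 104 103  89  91  97  97  96  67  47  78  99 105 103
 103 106]
204 [160 127 105 104 104 105 102  91 134 152 128 108  73  49  78 101 104 104
 103 103]
206 [109 105 103 104 104 103 103  87  95 103 104 102  70  47  78 100 105 104
 104 104]
208 [104 104 100  99  99  99  89  73  74  71  73  72  59  51  76  93 101 102
 103 103]
[255.6283 194.8175] [257.7137 194.816 ] [257.8372 201.5161]
```

```bash
python3 -m inch '[[[0.0003,0.0006,0.001],[0,0,0],0],[[0,0,0.0015],[0,0,0],0],[[0,0,0.0015],[0,0,0],0],[[0,0,0.001],[0,0,0],0],[[0,0,0],[0,0,0],0],[[0,0,0],[0,0,0],0]]'; python3 -c "
from h import *
todo([.5452,-.1160,.157],1.063-np.pi/2);print(manip.state()['contact_force'],manip.state()['ft_torque'])"
```

```text
time: 9.85
tool_pos: [0.5453, -0.1167, 0.1622]
tool_rot: [-0.0, 0.862, 0.507, -0.0]
contact_force: [0.1, 0.4, -0.8]
gripper_width: 0.251
grasp_force: 59.0
tool yaw(y axis) -0.5080131975891187 z [-9.31510514e-05  1.23164424e-05 -9.99999996e-01]
shift tool [ 0.00060664 -0.00044226  0.00524499] turn [-8.73822415e-05  3.45421058e-05 -2.16869285e-04]
[ 0.13198531  0.39468216 -0.83126338] [ 0.00331241 -0.0102287  -0.03314722]
```

```bash
python3 -m inch '[[[0,0,0.0015],[0,0,0],0],[[0,0,0.0015],[0,0,0],0],[[0,0,0.0015],[0,0,0],0],[[0,0,0],[0,0,0],0],[[0,0,0],[0,0,0],0],[[0,0,0],[0,0,0],0]]'; python3 -c "
from h import *
todo([.5452,-.1160,.157],1.063-np.pi/2);print(manip.state()['contact_force'],manip.state()['ft_torque'])"
```

```text
time: 10.45
tool_pos: [0.5454, -0.1168, 0.1579]
tool_rot: [0.0, 0.862, 0.507, 0.0]
contact_force: [0.1, -0.1, -1.7]
gripper_width: 0.253
grasp_force: 59.0
tool yaw(y axis) -0.5080095458474377 z [ 9.22528014e-05 -4.21419634e-05 -9.99999995e-01]
shift tool [ 0.00060682 -0.00051444  0.00085861] turn [ 1.01102966e-04 -8.04455000e-06 -2.13218645e-04]
[ 0.12120114 -0.13699453 -1.70197084] [-0.00338107 -0.08059325 -0.01825916]
```

The blade is 6 mm into the slot without contact force. Turning clockwise (+ about tool z) in stages while watching the moment.

```bash
python3 -m inch '[[[0,0,0],[0,0,0.06],0],[[0,0,0],[0,0,0.06],0],[[0,0,0],[0,0,0.06],0],[[0,0,0],[0,0,0.06],0],[[0,0,0],[0,0,0.06],0],[[0,0,0],[0,0,0],0],[[0,0,0],[0,0,0],0]]'; python3 -c "
from h import *
todo([.5452,-.1160,.157],-0.03-np.pi/2);print(manip.state()['contact_force'],manip.state()['ft_torque'])"
```

```text
time: 11.15
tool_pos: [0.5453, -0.1167, 0.1579]
tool_rot: [-0.0, 0.928, 0.373, -0.0]
contact_force: [0.1, 0.5, -0.4]
gripper_width: 0.245
grasp_force: 59.0
tool yaw(y axis) -0.8067009077645599 z [-1.51962852e-04  1.34044246e-04 -9.99999979e-01]
shift tool [ 0.00042527 -0.0005516   0.00089025] turn [-1.84457746e-04  9.62464057e-05  7.94095418e-01]
[ 0.13494511  0.52561538 -0.41980112] [0.10119852 0.11670729 0.15469206]
```

```bash
python3 -m inch '[[[0,0,0],[0,0,0.08],0],[[0,0,0],[0,0,0.08],0],[[0,0,0],[0,0,0.08],0],[[0,0,0],[0,0,0.08],0],[[0,0,0],[0,0,0.08],0],[[0,0,0],[0,0,0.08],0],[[0,0,0],[0,0,0],0],[[0,0,0],[0,0,0],0]]'; python3 -c "
from h import *
todo([.5452,-.1160,.157],-0.03-np.pi/2);print(manip.state()['contact_force'],manip.state()['ft_torque'])"; python3 -m inch '[[[0,0,0],[0,0,0.06],0],[[0,0,0],[0,0,0.05],0],[[0,0,0],[0,0,0.05],0],[[0,0,0],[0,0,0.04],0],[[0,0,0],[0,0,0],0],[[0,0,0],[0,0,0],0]]'; python3 -c "
from h import *
todo([.5452,-.1160,.157],-0.03-np.pi/2);print(manip.state()['contact_force'],manip.state()['ft_torque'])"
```

```text
time: 11.95
tool_pos: [0.5452, -0.1165, 0.1578]
tool_rot: [-0.0, 0.99, 0.142, -0.0]
contact_force: [-1.4, 1.7, 0.6]
gripper_width: 0.25
grasp_force: 59.2
tool yaw(y axis) -1.2858840791230444 z [-4.73899075e-04  6.87803164e-04 -9.99999651e-01]
shift tool [ 0.00015998 -0.00047896  0.00084352] turn [-0.00074554  0.00038421  0.31491233]
[-1.43115623  1.69544341  0.64116935] [0.38926249 0.33113065 0.06197477]
time: 12.55
tool_pos: [0.5452, -0.1164, 0.1579]
tool_rot: [-0.0, 0.999, 0.042, -0.0]
contact_force: [-2.3, 2.1, 1.5]
gripper_width: 0.253
grasp_force: 59.2
tool yaw(y axis) -1.4863095938745698 z [-4.42072474e-04  8.55143253e-04 -9.99999537e-01]
shift tool [ 4.05380665e-05 -4.32451658e-04  8.58921116e-04] turn [-0.00086734  0.00041884  0.11448689]
[-2.29582645  2.1076826   1.5243776 ] [0.63839951 0.44255896 0.08867853]
```

```bash
f(){ python3 -c "
from h import *
todo([.5452,-.1160,.157],-0.03-np.pi/2);print(manip.state()['contact_force'],manip.state()['ft_torque'])" | grep -v 'zz'; }; python3 -m inch '[[[0,0,0],[0,0,0.03],0],[[0,0,0],[0,0,0.03],0],[[0,0,0],[0,0,0.03],0],[[0,0,0],[0,0,0],0],[[0,0,0],[0,0,0],0]]' >/dev/null; f;  python3 -m inch '[[[0,0,0],[0,0,0.02],0],[[0,0,0],[0,0,0.02],0],[[0,0,0],[0,0,0],0],[[0,0,0],[0,0,0],0]]'>/dev/null; f
```

```text
tool yaw(y axis) -1.5766757907572355 z [-4.46683483e-04  8.80051441e-04 -9.99999513e-01]
shift tool [-5.40991738e-06 -3.99603574e-04  7.77745737e-04] turn [-0.00087192  0.00046241  0.02412073]
[-2.08387556  4.76193971  1.11659422] [0.86032531 0.5023562  0.06825495]
tool yaw(y axis) -1.6182626395787951 z [-2.85204803e-04  8.08957527e-04 -9.99999632e-01]
shift tool [-6.49454774e-05 -4.13687827e-04  7.92996097e-04] turn [-0.00079732  0.00031632 -0.01746618]
[-2.7516539   4.80437933  2.05398146] [1.06270658 0.6006752  0.06378418]
```

```bash
f(){ python3 -c "
from h import *
s=manip.state();print(np.arctan2(*pose()[1].as_matrix()[[1,0],1]),s['contact_force'],s['ft_torque'])"; }; 
python3 -m inch '[[[0,0,0],[0,0,0.015],0],[[0,0,0],[0,0,0],0],[[0,0,0],[0,0,0],0]]' >/dev/null; f;  python3 -m inch '[[[0,0,0],[0,0,0.015],0],[[0,0,0],[0,0,0],0],[[0,0,0],[0,0,0],0]]'>/dev/null; f; python3 - <<'E'
from h import *
w=T("wrist");im,_=manip.grab_frame("wrist");save("w6.png",im[130:290,170:350],4)
E
```

```text
-1.6333118164692608 [-2.04552806  4.4386348   2.18485339] [1.05719875 0.53090695 0.073813  ]
-1.6482736216386036 [-2.61782825  4.51050566  1.4011294 ] [1.01197907 0.55245776 0.12242221]
```

View pics/w6.png

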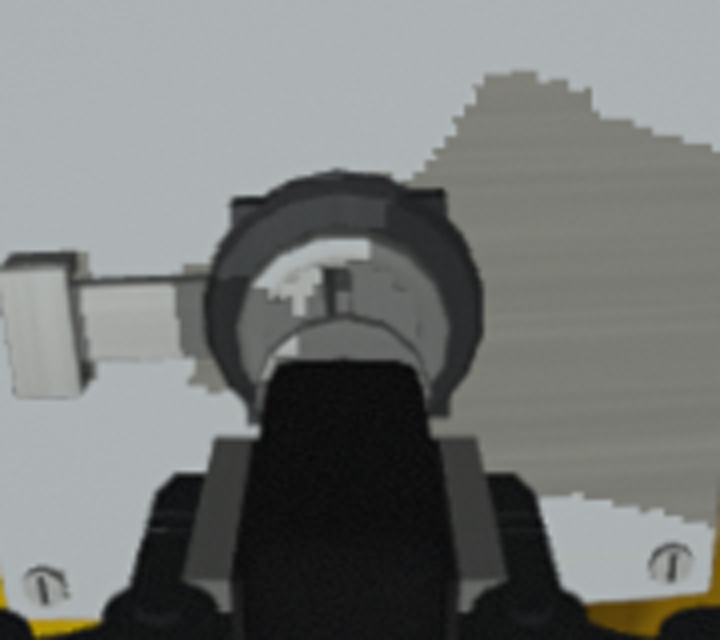

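The bolt now spans into the keeper (left, x 85–200 px) and the slot is nearly vertical at (340,290). With blade play the stop should be about 0.04 rad farther, so I'll creep on by feel.

```bash
f(){ python3 -c "
from h import *
s=manip.state();print(np.arctan2(*pose()[1].as_matrix()[[1,0],1]),s['contact_force'],s['ft_torque'])"; }; 
python3 -m inch '[[[0,0,0],[0,0,0.015],0],[[0,0,0],[0,0,0],0],[[0,0,0],[0,0,0],0]]' >/dev/null; f;  python3 -m inch '[[[0,0,0],[0,0,0.01],0],[[0,0,0],[0,0,0],0],[[0,0,0],[0,0,0],0]]'>/dev/null; f
```

```text
-1.6632871965118639 [-1.42050603  5.60853475  2.77410508] [1.03400566 0.53125421 0.14422394]
-1.6732553498322649 [-2.16739432  5.37266164  1.38062863] [1.04232279 0.52569974 0.11458808]
```

```bash
f(){ python3 -c "
from h import *
s=manip.state();print(np.arctan2(*pose()[1].as_matrix()[[1,0],1]),s['contact_force'],s['ft_torque'])"; }; 
python3 -m inch '[[[0,0,0],[0,0,0.01],0],[[0,0,0],[0,0,0],0],[[0,0,0],[0,0,0],0]]' >/dev/null; f
```

```text
-1.6832315748074118 [-3.11744773  5.45899295  2.15998445] [1.02867096 0.52492364 0.1702517 ]
```

```bash
f(){ python3 -c "
from h import *
s=manip.state();print(np.arctan2(*pose()[1].as_matrix()[[1,0],1]),s['contact_force'],s['ft_torque'])"; }; 
python3 -m inch '[[[0,0,0],[0,0,0.01],0],[[0,0,0],[0,0,0],0],[[0,0,0],[0,0,0],0]]' >/dev/null; f;python3 -m inch '[[[0,0,0],[0,0,0],0],[[0,0,0],[0,0,0],0]]' >/dev/null; f;python3 -m inch '[[[0,0,0],[0,0,0],0]]' >/dev/null; f
```

```text
-1.6932558092983028 [-2.49370506  5.12264825  2.00063208] [1.07429067 0.51307513 0.15672887]
-1.693282937693567 [-2.65150514  4.21537174  1.43957208] [1.06897647 0.5116999  0.11072434]
-1.693264100441959 [-2.39390652  4.32879928  2.29520539] [1.06972418 0.56547056 0.1385218 ]
```

```bash
f(){ python3 -c "
from h import *
s=manip.state();print(np.arctan2(*pose()[1].as_matrix()[[1,0],1]),s['contact_force'],s['ft_torque'])"; }; 
python3 -m inch '[[[0,0,0],[0,0,0.01],0],[[0,0,0],[0,0,0],0],[[0,0,0],[0,0,0],0]]' >/dev/null; f;python3 -m inch '[[[0,0,0],[0,0,0],0]]' >/dev/null; f;python3 -m inch '[[[0,0,0],[0,0,0.01],0],[[0,0,0],[0,0,0],0],[[0,0,0],[0,0,0],0]]' >/dev/null; f;python3 -m inch '[[[0,0,0],[0,0,0],0]]' >/dev/null; f
```

```text
-1.7032750264149403 [-3.36382666  5.43384732  2.6924211 ] [1.04931877 0.5341107  0.11867123]
-1.7032802884511884 [-2.30732634  4.49344718  1.33372167] [1.03119159 0.582687   0.09489695]
-1.7132400419758609 [-2.63526508  4.71957111  1.88556931] [1.0588477  0.55739382 0.14205895]
-1.7132557068871979 [-2.7979784   4.00583405  2.56671277] [1.11428274 0.55597196 0.09489593]
```

```bash
f(){ python3 -c "
from h import *
s=manip.state();print(np.arctan2(*pose()[1].as_matrix()[[1,0],1]),s['contact_force'],s['ft_torque'])"; }; 
python3 -m inch '[[[0,0,0],[0,0,0.01],0],[[0,0,0],[0,0,0],0],[[0,0,0],[0,0,0],0]]' >/dev/null; f;python3 -m inch '[[[0,0,0],[0,0,0],0]]' >/dev/null; f;python3 -m inch '[[[0,0,0],[0,0,0.01],0],[[0,0,0],[0,0,0],0],[[0,0,0],[0,0,0],0]]' >/dev/null; f;python3 -m inch '[[[0,0,0],[0,0,0],0]]' >/dev/null; f
```

```text
-1.7232089814247469 [-2.83272624  5.19765319  1.83721959] [1.00037599 0.5605897  0.12387278]
-1.7232335720964336 [-2.09783963  5.59087292  2.0772566 ] [1.06464725 0.57908161 0.11139092]
-1.7329682959986346 [-1.54403843  4.24558418  2.31397151] [1.04120517 0.58743634 0.21591637]
-1.7329692655056246 [-2.74798846  5.20372855  2.79335672] [1.09097032 0.55214128 0.17404245]
```

Rising now (yaw lag as well). Another small step.

```bash
f(){ python3 -c "
from h import *
s=manip.state();print(np.arctan2(*pose()[1].as_matrix()[[1,0],1]),s['contact_force'],s['ft_torque'])"; }; 
python3 -m inch '[[[0,0,0],[0,0,0.006],0],[[0,0,0],[0,0,0],0],[[0,0,0],[0,0,0],0]]' >/dev/null; f;python3 -m inch '[[[0,0,0],[0,0,0],0]]' >/dev/null; f;python3 -m inch '[[[0,0,0],[0,0,0],0]]' >/dev/null; f; python3 - <<'E'
from h import *
w=T("wrist");im,_=manip.grab_frame("wrist");np.savez("/tmp/w7.npz",im=im);save("w7.png",im[130:290,170:350],4)
E
```

```text
-1.7388105602326047 [-1.39577526  5.18191954  2.38422495] [1.10375753 0.57831616 0.27525999]
-1.7388432780366454 [-3.47216818  5.07420314  2.32692558] [1.1374094  0.50490672 0.21492549]
-1.7388253361495278 [-2.77840322  4.01079271  2.52858774] [1.10008938 0.54156739 0.29521233]
```

The moment has climbed from 0.11 to about 0.28 N m, so the cam is at its stop. Now I'll back off within the blade play.

```bash
f(){ python3 -c "
from h import *
s=manip.state();print(pose()[0],np.arctan2(*pose()[1].as_matrix()[[1,0],1]),s['contact_force'],s['ft_torque'])"; }; 
python3 -m inch '[[[0,0,0],[0,0,-0.03],0],[[0,0,0],[0,0,-0.03],0],[[0,0,0],[0,0,-0.02],0],[[0,0,0],[0,0,0],0],[[0,0,0],[0,0,0],0]]' >/dev/null; f; python3 -m inch '[[[0,0,-0.002],[0,0,0],0],[[0,0,-0.002],[0,0,0],0],[[0,0,-0.002],[0,0,0],0]]' >/dev/null; f
```

```text
[ 0.54534199 -0.11681624  0.15763332] -1.6594356122042968 [-1.88072002  3.26886776 -0.36314297] [0.70796316 0.18917733 0.02019106]
[ 0.54538066 -0.11709155  0.16383174] -1.659066245124955 [-0.44879724  0.21197611 -1.82140841] [0.03710895 0.00196649 0.02227821]
```

```bash
python3 -m inch '[[[0,0,-0.015],[0,0,0],0],[[0,0,-0.02],[0,0,0],0],[[0,0,-0.02],[0,0,0],0],[[0,0,-0.01],[0,0,0],0],[[0,0,0],[0,0,0],0],[[0,0,0],[0,0,0],0]]'; python3 - <<'E'
from h import *
np.set_printoptions(precision=4,suppress=True)
w=T("wrist");im,_=manip.grab_frame("wrist");np.savez("/tmp/w8.npz",im=im,**{k:v for k,v in zip("KRt",w)});save("w8.png",im[120:280,150:350],4)
todo([0.6024,0.1821,0.2260],-1.268)
E
```

```text
time: 19.15
tool_pos: [0.5453, -0.1169, 0.2288]
tool_rot: [0.0, 0.999, -0.044, 0.0]
contact_force: [-0.6, -1.0, -1.7]
gripper_width: 0.25
grasp_force: 59.1
tool yaw(y axis) -1.6591172293216994 z [-0.0012  0.0001 -1.    ]
shift tool [ 0.0309 -0.3028  0.0019] turn [-0.0002  0.0012 -0.3911]
```

View pics/w8.png

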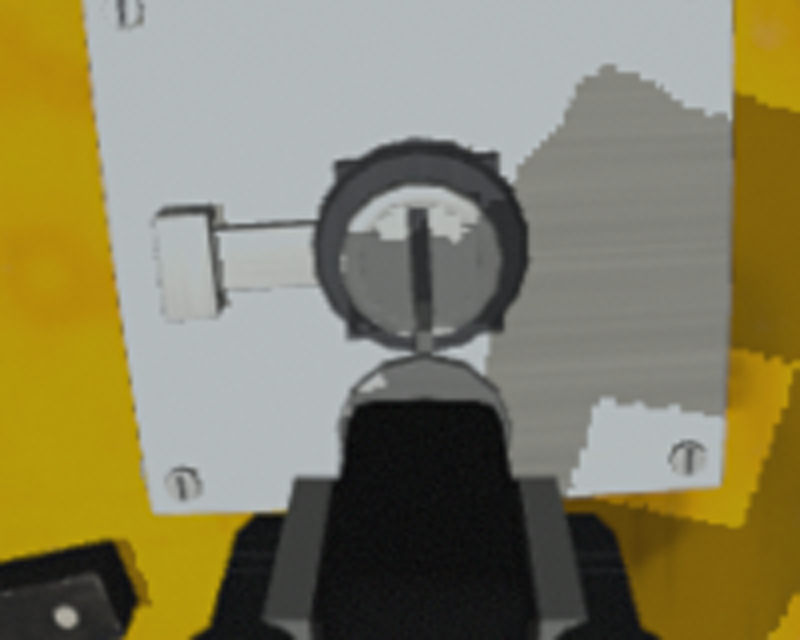

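The slot runs from (416,208) to (424,335), parallel to the box's x edges, and the bolt bridges from the cam into the keeper. Carrying the key back.

```bash
python3 -m inch '[[[0.002,-0.02,0],[0,0,0],0],[[0.004,-0.044,0],[0,0,0],0],[[0.005,-0.048,0],[0,0,0],0],[[0.005,-0.048,0],[0,0,0],0],[[0.005,-0.048,0],[0,0,0],0],[[0.005,-0.045,0],[0,0,0],0],[[0.003,-0.032,0],[0,0,0],0],[[0.002,-0.018,0],[0,0,0],0]]'; python3 -m inch '[[[0,0,0],[0,0,-0.08],0],[[0,0,0],[0,0,-0.11],0],[[0,0,0],[0,0,-0.12],0],[[0,0,0],[0,0,-0.081],0],[[0,0,0],[0,0,0],0],[[0,0,0],[0,0,0],0],[[0,0,0],[0,0,0],0]]'; python3 -c "
from h import *
todo([0.6024,0.1821,0.1350],-1.268)"
```

```text
time: 20.0
tool_pos: [0.6022, 0.1847, 0.227]
tool_rot: [0.0, 0.999, -0.043, -0.001]
contact_force: [0.2, -1.1, -1.0]
gripper_width: 0.251
grasp_force: 59.3
time: 20.7
tool_pos: [0.6028, 0.1819, 0.2284]
tool_rot: [0.0, 0.989, 0.15, -0.0]
contact_force: [0.9, 0.0, -1.6]
gripper_width: 0.251
grasp_force: 59.2
tool yaw(y axis) -1.269620888144829 z [-6.04386590e-04 -3.05514338e-04 -9.99999771e-01]
shift tool [-0.00025931 -0.00029923  0.09342808] turn [ 0.00011193  0.0006679  -0.00162093]
```

```bash
python3 -m inch '[[[0,0,0.03],[0,0,-0.001],0],[[0,0,0.035],[0,0,0],0],[[0,0,0.02],[0,0,0],0],[[0,0,0.006],[0,0,0],0],[[0,0,0],[0,0,0],0],[[0,0,0],[0,0,0],0],[[0,0,0],[0,0,0],0]]'; python3 - <<'E'
from h import *
np.set_printoptions(precision=4,suppress=True)
todo([0.6024,0.1821,0.0957],-1.268)
E
```

```text
time: 21.4
tool_pos: [0.6042, 0.1826, 0.1401]
tool_rot: [-0.0, 0.988, 0.151, 0.002]
contact_force: [0.5, 0.3, -1.4]
gripper_width: 0.253
grasp_force: 59.3
tool yaw(y axis) -1.2671886241052992 z [ 0.0036  0.0006 -1.    ]
shift tool [-0.002  -0.0001  0.0444] turn [ 0.0005 -0.0036  0.0008]
```

```bash
python3 -m inch '[[[-0.001,0,0],[0,0,0],0],[[0,0,0.004],[0,0,0],0],[[0,0,0.004],[0,0,0],0],[[0,0,0.004],[0,0,0],0],[[0,0,0],[0,0,0],0],[[0,0,0],[0,0,0],0]]'; python3 -c "
from h import *
todo([0.6024,0.1821,0.0957],-1.268)"
```

```text
time: 22.0
tool_pos: [0.6017, 0.182, 0.1253]
tool_rot: [0.0, 0.988, 0.151, -0.0]
contact_force: [0.5, -0.2, -0.7]
gripper_width: 0.25
grasp_force: 59.3
tool yaw(y axis) -1.2669864410661895 z [-7.56008926e-04 -1.43362589e-04 -9.99999704e-01]
shift tool [6.96410386e-04 9.87812817e-05 2.96453007e-02] turn [-8.89815376e-05  7.64319816e-04  1.01359303e-03]
```

The tip is at the hole mouth with no contact. Continuing down.

```bash
python3 -m inch '[[[0.0005,0,0.004],[0,0,0],0],[[0,0,0.005],[0,0,0],0],[[0,0,0.005],[0,0,0],0],[[0,0,0.004],[0,0,0],0],[[0,0,0],[0,0,0],0],[[0,0,0],[0,0,0],0]]'; python3 -m inch '[[[0,0,0.003],[0,0,0],0],[[0,0,0.003],[0,0,0],0],[[0,0,0.003],[0,0,0],0],[[0,0,0],[0,0,0],0],[[0,0,0],[0,0,0],0],[[0,0,0],[0,0,0],0]]'; python3 -c "
from h import *
todo([0.6024,0.1821,0.0957],-1.268)"
```

```text
time: 22.6
tool_pos: [0.6023, 0.1822, 0.1076]
tool_rot: [-0.0, 0.988, 0.151, -0.0]
contact_force: [0.9, 0.6, -0.7]
gripper_width: 0.248
grasp_force: 59.3
time: 23.2
tool_pos: [0.6025, 0.1822, 0.099]
tool_rot: [-0.0, 0.988, 0.151, 0.0]
contact_force: [-0.3, -0.1, -1.7]
gripper_width: 0.249
grasp_force: 59.3
tool yaw(y axis) -1.2670218489347644 z [ 2.54985550e-04  7.06620692e-05 -9.99999965e-01]
shift tool [-1.58938890e-04  6.77368701e-05  3.25942535e-03] turn [ 8.71620632e-06 -2.64451874e-04  9.78152229e-04]
```

```bash
python3 -m inch '[[[0,0,0.0015],[0,0,0],0],[[0,0,0.0014],[0,0,0],0],[[0,0,0],[0,0,0],0],[[0,0,0],[0,0,0],0]]'; python3 -m inch '[[[0,0,0],[0,0,0],0.3],[[0,0,0],[0,0,0],0.4],[[0,0,0],[0,0,0],0.5],[[0,0,0],[0,0,0],0.6],[[0,0,0],[0,0,0],0.6],[[0,0,0],[0,0,0],0.6]]'
```

```text
time: 23.6
tool_pos: [0.6023, 0.1822, 0.0958]
tool_rot: [-0.0, 0.988, 0.151, -0.0]
contact_force: [-0.5, -1.1, -1.4]
gripper_width: 0.255
grasp_force: 59.4
time: 24.2
tool_pos: [0.6024, 0.1822, 0.0959]
tool_rot: [-0.0, 0.988, 0.151, 0.0]
contact_force: [-0.6, -0.0, 0.1]
gripper_width: 0.599
grasp_force: 0.0
```

```bash
python3 -m inch '[[[0,0,-0.01],[0,0,0],0.6],[[0,0,-0.03],[0,0,0],0.6],[[0,0,-0.045],[0,0,0],0.6],[[0,0,-0.045],[0,0,0],0.6],[[-0.025,0,-0.045],[0,0,0],0.6],[[-0.03,0,-0.015],[0,0,0],0.6],[[-0.03,-0.003,-0.005],[0,0,0],0.6],[[0,0,0],[0,0,0],0.6]]'; python3 -m inch '[[[0,0,0],[0,0,0],0.6],[[0,0,0],[0,0,0],0.6]]'; python3 - <<'E'
from h import *
np.set_printoptions(precision=4,suppress=True)
c=T("wrist");im,_=manip.grab_frame("wrist")
for l in ["key_handle","stand_hole"]:
    for r in manip.look_for("wrist",l)[:3]: print(l,round(r["score"],2),np.array(r["point"]))
w=np.load("/tmp/w2.npz");a=cv2.cvtColor(w["im"],cv2.COLOR_RGB2GRAY)[78:112,246:274]
r=cv2.matchTemplate(cv2.cvtColor(im,cv2.COLOR_RGB2GRAY),a,cv2.TM_CCOEFF_NORMED);_,v,_,xy=cv2.minMaxLoc(r)
cw=(w["K"],w["R"],w["t"])
print("match",v,onplane("wrist",xy[0]+13.75,xy[1]+15.75,.112,c),"before",onplane("wrist",259.75,93.75,.112,cw))
E
```

```text
time: 25.0
tool_pos: [0.5195, 0.1597, 0.2924]
tool_rot: [-0.0, 0.988, 0.151, 0.002]
contact_force: [0.7, -0.1, -0.3]
gripper_width: 0.599
grasp_force: 0.0
time: 25.2
tool_pos: [0.5215, 0.1599, 0.2895]
tool_rot: [-0.0, 0.988, 0.151, -0.0]
contact_force: [0.3, -0.6, -0.5]
gripper_width: 0.599
grasp_force: 0.0
key_handle 0.98 [0.6584 0.0435 0.0933]
key_handle 0.96 [0.6057 0.1816 0.1151]
key_handle 0.56 [0.5611 0.284  0.102 ]
stand_hole 0.73 [0.6055 0.1819 0.0407]
match 0.9191033840179443 [0.6034 0.1806 0.112 ] before [0.6033 0.1813 0.112 ]
```

The handle top is within 1 mm of where it started, so the key stands upright. Handing in.

```bash
python3 -c "
from plant import manip
print(manip.job_done())"
```

```text
the job is handed in; nothing more can be done
None
```

I turned the cam lock clockwise to its stop, with the bolt seen in the keeper, put the key back upright in its stand and let go; the job is handed in at about 25 s, but no verdict was returned.

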